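Take the finished sleeve off the mandrel

ROBOT

A 7-joint arm with a two-finger parallel gripper is mounted at the origin on the work surface. World frame = base frame: x ahead of the robot, y to its left, z up, the work surface at z = 0. Lengths are in m, angles in rad, forces in N, time in s.
With the tool pointing down it reaches from about 0.4 to 0.875 m from the base axis. Payload 6.5 kg.
Tool frame: the origin (TCP) lies on the centre line of the jaws, within the pads' length; the fingertips stand 14 mm ahead of it and the grasp point (between the pads) lies 5 mm behind it (env.tip_reach is the distance from the TCP to the fingertips, in m); x points along the fingers, z is the direction in which the jaws open and shut, and the axes are right-handed (so a half turn about x gives the same grasp; the last joint's range is limited). The gripper opens to 88 mm and grips with 3 to 60 N. Pads are 18 mm wide; open, the fingers measure 123 mm over their backs; the gripper's body (75 mm by 187 mm) begins 45 mm behind the grasp point.
Start: joints at [-1.222, 0.536, -0.004, 1.538, 0.003, 1.067, -0.071], TCP at [0.262, 0.595, 0.226] pointing down, gripper open.
Joint ranges: [-2.7, 2.7], [-0.37, 2.16], [-1.27, 1.26], [0.24, 2.4], [-1.31, 4.45], [0.19, 1.91], [-2.76, 2.76]. Speed limits (rad/s): [2.39, 2.39, 3.14, 3.14, 3.14, 3.14, 3.14].

INTERFACE

Orientations are given as a unit quaternion [x, y, z, w].
In Python, from rig import status, get_image, get_calibration, env, boxes_of, pinpoint gives the robot as it stands.
- The arm moves only by the shell command python3 -m inch 'ROWS' [FORCE]. ROWS is a JSON object of lists of equal length, an entry for each row: "turn": the turn, a rotation vector about the tool's x, y, z in degrees, a list of three; "translation": the shift along the tool's x, y, z in mm, a list of three; "jaw": the closure, from 0 (fully open) to 1 (shut). In form: {"turn": [[wx, wy, wz], ...], "translation": [[dx, dy, dz], ...], "jaw": [jaw, ...]}. A call has 1 to 12 rows; each row shifts and turns the commanded pose from where the row before left it, along the tool's axes as they then stand; what a row does not reach is not made up. A row lasts 1/12 s, in which the tool goes at most 41.7 mm and 7.16 degrees, less where a joint would pass 70% of its speed; a pose out of reach is approached as far as the arm can. A call is refused whole if a number of a shift passes 41.7 or a number of a turn 7.16, either way. A call with a gripper value outside its range is refused whole. The fingers move at their own pace and stop on an object; FORCE is the grip in N (left out, the last holds). Time passes only in rows, so rows that do not move let the fingers close. It gives the time, the measured TCP pose, the force and the opening at its end, in the units of the state.
- status.state(): the state, without advancing time (a new reading comes with each control period).
- get_image(name): name is "scene" or "top" or "wrist"; returns the picture (400x640x3 uint8, red, green, blue); there is no depth.
- get_calibration(name): a dict with "fx", "fy", "cx", "cy" (pixels), "R" (3x3) and "t" (3): a world point X has camera coordinates R X + t; the wrist camera has in their place "mount" (4x4, takes a point from camera to tool coordinates, whose origin is the TCP and whose axes are the tool frame's). Camera axes: x right, y down, z forward; pixel columns grow to the right and rows downward; lengths in m; the calibration is good to about 2 mm. The wrist camera is an equidistant fisheye: a pixel r from the principal point sees the ray r / f radians off the axis. A picture is of the moment at which its call begins: read the wrist's pose just before it. get_calibration takes no time and is no camera call.
- env.sign_off(): hands the job in, once; it reports no verdict.
Trained networks look in the newest picture that a camera, given by its name, has taken for a name from the list of things; names that differ only in an ending like _2 or _b are one class to them, and where a whole thing is asked for, a point or a joint stands for the part that bears it (a point fixed in the world has none). Each returns a list of dicts, best first, with "p" (0 to 1); they miss things now and then, are a little off and sometimes report something else, mostly with a low value. They report only what shows in the picture. A call takes as long as a camera call. They do not tell look-alikes from the thing itself.
- boxes_of(target, camera): "extent" ([left, top, right, bottom] in pixels, round what is visible of it).
- pinpoint(target, camera): "at" ([row, column] in pixels: a listed point, or the origin of a listed thing).
The state is a dict: "time": time; "joints": joint angles; "joint_velocities": joint speeds; "joint_efforts": joint torques, N m; "tool_pos": TCP position; "tcp_rot": TCP orientation; "contact_force": force on the tool from outside, world axes, zero at the start; "moment": the same for the moment, N m; "finger_gap": finger opening in m.
Only numpy, scipy, OpenCV 4.12 (cv2) and the standard library are available. Lean on these libraries where they do the work, as an engineer would, in place of code of your own. Each camera call takes 0.05 s, during which the arm holds its last target. There are 200 camera calls.

TASK

On the green finishing stand, push the red-knobbed keeper lever through its quarter turn, away from the rod, until it meets its stop, and leave it open. Then slide the wooden sleeve off the open end of the steel rod and lay it lengthwise, near the middle, on the two blue rails of the cradle, without dropping it. Let go of it there, and leave everything else on the bench where it is.

Things in the scene. Friction and masses are not known exactly. Their poses are not given: they have to be found in the camera images.
- stand: green finishing stand, fixed; origin on the bench under the sleeve's starting place. A level steel rod runs along its x, 140 mm up: fixed at +x in a dark shoulder (60 mm across, face at x = +50 mm) on a column (120 mm wide, 195 mm tall, from x = +70 mm), open at -x, to the robot's right; y points to the robot. Base plate 16 mm thick, x -100 to +150 mm, y -65 to +105 mm
- guard_bar (a point): middle of the yellow guard's front cross bar, over the sleeve: 10 mm bar, 110 mm long along the stand's y, at x = -10 mm, 225 mm above the bench; two side bars run from its ends back to the column. Open towards -x: take the sleeve near its open end, the tool leaning back some 40 degrees towards the stand's -x, a finger on each side (y)
- rod_tip (a point): centre of the open end of the steel rod (20 mm thick), at x = -75 mm of the stand, 140 mm above the bench; axes as the stand's
- lever_pivot (a point): upright axis of the keeper lever, on a post 28 mm thick beside the rod: x = -48 mm, y = +85 mm in the stand's frame, 119 mm above the bench. The lever is an L of 12 mm bar. Its 95 mm tongue, when closed, points to the stand's -y, crossing under the rod and barring the sleeve's open end; when open it points to -x, clear of the sleeve
- lever (a joint): keeper lever angle in rad: 0 closed, pi/2 open against its stop; starts nearly closed. It turns clockwise seen from above about lever_pivot; friction alone (about 2 N at the knob) holds it where it is left. The handle (70 mm from the pivot to the red knob) points to the stand's -x at 0 and to its +y at pi/2
- lever_knob (a point): point on the axis of the lever's upright red knob, 70 mm from lever_pivot, 144 mm above the bench; the knob is 22 mm thick, and stands free above the 12 mm bar from 125 to 165 mm above the bench
- sleeve: turned light-wood sleeve, a plain tube: 80 mm long, 56 mm outside, 26 mm bore, about 0.12 kg. Origin at its centre, x along its axis
- sleeve_center (a point): centre of the sleeve (half-way along, on its axis); x along its axis. At the start it hangs loose on the rod, so its axis is 3 mm below the rod's, and it may lie up to 8 mm farther towards the column than the stand's origin
- cradle: wooden cradle board, fixed, 150 x 110 x 12 mm, origin under its centre; two blue rails along its x, 130 mm long, 8 mm wide, centred at y = -22 and +22 mm, their tops 30 mm above the bench. The sleeve lies along x between and upon the rails, its centre then 51 mm above the bench
- blank_box: low plywood box with three wooden blanks, fixed, 130 x 130 x 45 mm; origin under its centre. The cradle and this box may change places
- wax_jar: amber glass jar with a brass lid, 68 mm across, 75 mm tall; origin under its centre
- bowl: wooden bowl, 130 mm across, 50 mm high; origin under its centre
- wood_ring: dark wooden ring lying flat, 96 mm across, 25 mm high; origin under its centre
- sanding_block: cork sanding block, 100 x 55 x 32 mm, its length along its x; origin under its centre
- brush: hand brush lying on the bench, 190 mm long along its x; origin under its middle
- mallet: dark turned wooden mallet standing on its head, 84 mm across, 200 mm tall; origin under its centre
- turnscrew: screwdriver with a wooden handle lying on the bench, 200 mm long along its x; origin under its middle
Not all that is in view belongs to the job. Leave any pink or white look-alike of the cradle alone.

How it is judged:
On the way, in this order (a step that is already met when the one before it is completed fails the run):
1. the keeper lever is open, at its stop (within 5 degrees) (value of joint lever above 1.48 rad), for 0.2 s.
2. the sleeve is wholly off the open end of the rod (x of sleeve_center in the frame of stand below -0.116 m and height (world z) of sleeve_center above 0.07 m), for 0.05 s.
At the end, for the whole second after the job is handed in: The sleeve lies at rest, released, on the two rails of the cradle: its axis within 7 degrees of the rails, its centre within 30 mm of the cradle's middle lengthwise and 8 mm crosswise, 46 to 57 mm above the bench; the lever is still open (over 1.45 rad) (x of sleeve_center in the frame of cradle between -0.03 and 0.03 m and y of sleeve_center in the frame of cradle between -0.008 and 0.008 m and z of sleeve_center in the frame of cradle between 0.046 and 0.057 m and angle between the x axis of sleeve_center and the x axis of cradle, either way round below 0.12 rad and linear speed of sleeve below 0.02 m/s and value of joint lever above 1.45 rad); the robot touches nothing.
It fails at once if the sleeve is dropped (falls freely from more than about 20 mm) (linear speed of sleeve above 0.6 m/s and contact force between the fingers and sleeve below 0.05 N).
It fails at once if something else on the bench is moved by more than 30 mm (distance of any of wax_jar, bowl, wood_ring, sanding_block, brush, mallet, turnscrew from where it was at the start of the episode above 0.03 m).
It also fails if it takes over 64 s, if anything falls off the work surface, if the arm or the gripper's body presses on something with over 40 N, if the wrist force passes 120 N, or if a joint passes its speed limit or range.

## Working session

There is one attempt and no reset: what is moved stays moved. The work goes in short steps, Python scripts to look and compute and a shell command to move; the robot and the scene stay as the last step left them, time stands still between calls to the robot, and variables do not carry over. Pictures are saved under pics/ and viewed, about 8 in all and at most 12, crops included, and the job is handed in when it is done.

```bash
ls; mkdir -p pics
cat > h.py <<'E'
import numpy as np, cv2
from rig import status, get_image, get_calibration, env, boxes_of, pinpoint
from scipy.spatial.transform import Rotation as Ro
def onplane(cam,rc,z):
    c=get_calibration(cam); R=np.array(c["R"]);t=np.array(c["t"])
    d=R.T@np.array([(rc[1]-c["cx"])/c["fx"],(rc[0]-c["cy"])/c["fy"],1]); o=-R.T@t
    return o+d*(z-o[2])/d[2]
def proj(cam,X):
    c=get_calibration(cam); p=np.array(c["R"])@np.array(X)+np.array(c["t"])
    return np.array([c["cy"]+c["fy"]*p[1]/p[2], c["cx"]+c["fx"]*p[0]/p[2]])
def save(cam,n,img=None):
    im=get_image(cam) if img is None else img
    cv2.imwrite("pics/"+n+".png",im[:,:,::-1]); return im
E
python3 - <<'E'
from h import *
Z=dict(stand=0,guard_bar=.225,rod_tip=.14,lever_pivot=.119,lever_knob=.144,sleeve_center=.137,cradle=0,blank_box=0,mallet=0,bowl=0,wax_jar=0)
ims=[save(c,c+"0") for c in("top","scene")]
for k,z in Z.items():
    for c in("top","scene"):
        for r in pinpoint(k,c)[:2]:
            print(k,c,np.round(r["at"],0),round(r["p"],2),onplane(c,r["at"],z)[:2].round(3))
cv2.imwrite("pics/both.png",np.vstack(ims)[:,:,::-1])
s=status.state(); print(s["tool_pos"],s["tcp_rot"],s["time"],s["finger_gap"],env.tip_reach)
E
```

```text
pics
stand top [219. 428.] 0.68 [ 0.496 -0.434]
stand top [186. 263.] 0.66 [0.626 0.139]
stand scene [219. 383.] 0.59 [0.627 0.132]
guard_bar top [170. 257.] 0.8 [0.629 0.127]
guard_bar scene [172. 389.] 0.84 [0.635 0.123]
guard_bar scene [190. 389.] 0.45 [0.688 0.048]
rod_tip top [179. 280.] 0.9 [0.618 0.064]
rod_tip scene [198. 369.] 0.97 [0.609 0.058]
lever_pivot top [204. 263.] 0.59 [0.542 0.123]
lever_pivot scene [186. 362.] 0.67 [0.535 0.111]
lever_knob top [210. 283.] 0.67 [0.515 0.054]
lever_knob scene [191. 344.] 0.7 [0.528 0.024]
sleeve_center top [175. 258.] 0.65 [0.634 0.136]
sleeve_center scene [189. 389.] 0.77 [0.629 0.146]
cradle top [228. 374.] 0.77 [ 0.469 -0.244]
cradle top [280. 403.] 0.75 [ 0.289 -0.335]
cradle scene [242. 219.] 0.9 [ 0.275 -0.349]
cradle scene [254. 277.] 0.83 [ 0.467 -0.248]
blank_box top [180. 366.] 0.66 [ 0.64  -0.225]
blank_box scene [282. 322.] 0.78 [ 0.659 -0.228]
blank_box scene [289. 241.] 0.44 [ 0.494 -0.419]
mallet scene [170. 396.] 0.78 [0.482 0.42 ]
bowl top [196. 178.] 0.65 [0.6   0.439]
bowl scene [182. 424.] 0.41 [0.616 0.429]
wax_jar top [152. 329.] 0.88 [ 0.746 -0.1  ]
wax_jar scene [276. 368.] 0.91 [ 0.751 -0.11 ]
[0.26192495 0.59486652 0.22642512] [-0.38634295  0.59223131  0.38633786  0.59223665] 1.2 0.08808183570187202 0.014
```

```bash
python3 -c "
import cv2;a=cv2.imread('pics/both.png');print(a.shape)"; python3 -m inch 2>&1 | tail -5
```

```text
(800, 640, 3)
invalid input
```

Run:
```python
import cv2,numpy as np
a=cv2.imread('pics/top0.png');b=cv2.imread('pics/scene0.png')
cv2.imwrite('pics/v1.png',cv2.resize(a[100:330,150:470],None,fx=2.4,fy=2.4,interpolation=cv2.INTER_CUBIC))
cv2.imwrite('pics/v2.png',cv2.resize(b[110:310,180:460],None,fx=2.8,fy=2.8,interpolation=cv2.INTER_CUBIC))
```

```text
(no output)
```

View pics/v1.png

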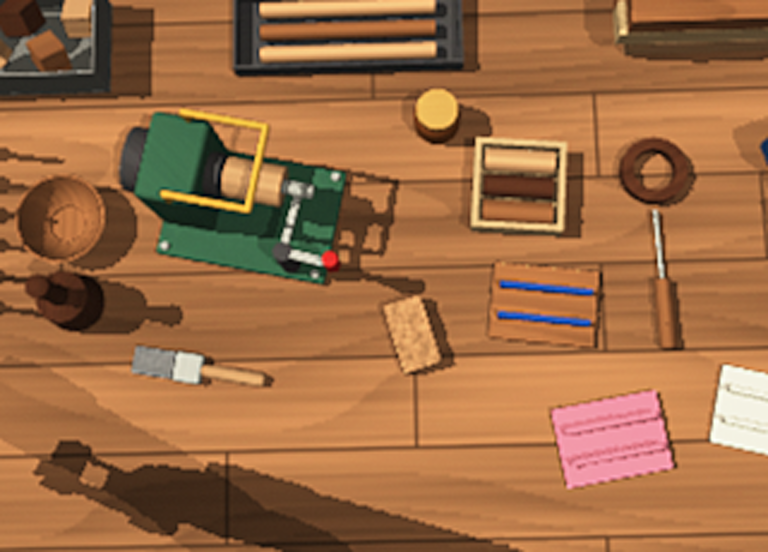

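View pics/v2.png

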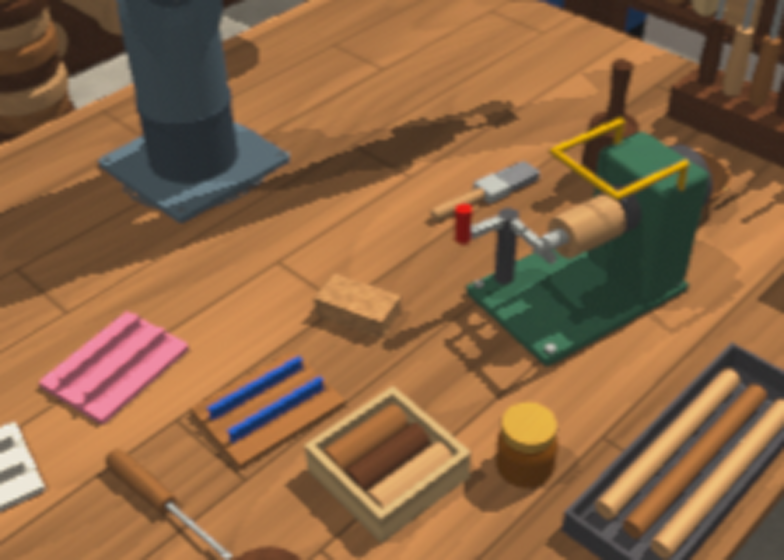

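```bash
cat > fit.py <<'E'
from h import *
from scipy.optimize import least_squares
ims={c:cv2.cvtColor(cv2.imread(f"pics/{c}0.png"),cv2.COLOR_BGR2HSV) for c in("top","scene")}
obs=[]
for c in ims:
    get_image(c)
    for k,P in dict(guard_bar=(-.01,0,.225),rod_tip=(-.075,0,.14),lever_pivot=(-.048,.085,.119)).items():
        r=pinpoint(k,c)
        if r: obs.append((c,k,P,np.array(r[0]["at"])))
    h=ims[c]; m=(((h[...,0]<6)|(h[...,0]>175))&(h[...,1]>200)&(h[...,2]>110)).astype(np.uint8)
    n,l,st,ce=cv2.connectedComponentsWithStats(m)
    i=1+np.argmin([np.hypot(*(ce[j]-((288,208) if c=="top" else (345,189)))) for j in range(1,n)])
    print(c,"red",st[i],ce[i]); obs.append((c,"knob",None,ce[i][::-1]))
def W(q,P):
    s,co=np.sin(q[2]),np.cos(q[2]); return np.array([q[0]+co*P[0]-s*P[1],q[1]+s*P[0]+co*P[1],P[2]])
def knob(a): return (-.048-.07*np.cos(a),.085+.07*np.sin(a),.145)
def res(q): return np.concatenate([proj(c,W(q,P if P else knob(q[3])))-o for c,k,P,o in obs])
f=least_squares(res,[.63,.14,1.38,.05],loss="soft_l1")
print("stand",f.x); 
for o,r in zip(obs,res(f.x).reshape(-1,2)): print(o[0],o[1],r.round(1))
for n,P in dict(tip=(-.075,0,.14),piv=(-.048,.085,.119),knob=knob(f.x[3]),knobopen=knob(np.pi/2)).items(): print(n,W(f.x,P).round(4))
for c in ims:
    h=ims[c]; m=((h[...,0]>105)&(h[...,0]<128)&(h[...,1]>150)).astype(np.uint8)
    n,l,st,ce=cv2.connectedComponentsWithStats(m)
    for j in range(1,n):
        if st[j][4]>40:
            ys,xs=np.nonzero(l==j); X=np.array([onplane(c,(y,x),.027)[:2] for y,x in zip(ys,xs)])
            u=np.linalg.svd(X-X.mean(0))[2][0]; print(c,"rail",st[j],X.mean(0).round(4),np.arctan2(u[1],u[0]).round(3), np.ptp(X@u).round(3))
E
python3 fit.py
```

```text
top red [285 205   6   7  34] [287.52941176 207.76470588]
scene red [343 190   1   4   4] [343.  191.5]
stand [ 0.63072005  0.1336188   1.32412968 -0.03201604]
top guard_bar [0.8 1.4]
top rod_tip [-0.1  0.4]
top lever_pivot [-1.4 -0.7]
top knob [0.2 0.4]
scene guard_bar [-1.7 -0.4]
scene rod_tip [-0.8  1. ]
scene lever_pivot [ 2.9 -0.8]
scene knob [-3.3  2.9]
tip [0.6124 0.0609 0.14  ]
piv [0.5366 0.1078 0.119 ]
knob [0.5217 0.0394 0.145 ]
knobopen [0.4687 0.1249 0.145 ]
top rail [ 468  145   55   56 1714] [ 0.6465 -0.6582] -2.954 0.176
top rail [359 217  38   6  83] [ 0.4925 -0.2556] -1.693 0.126
top rail [358 230  38   6  81] [ 0.4487 -0.2518] 1.443 0.126Traceback (most recent call last):
  File "fit.py", line 27, in <module>
    ys,xs=np.nonzero(l==j); X=np.array([onplane(c,(y,x),.027)[:2] for y,x in zip(ys,xs)])
                                        ~~~~~~~^^^^^^^^^^^^^^
  File "h.py", line 5, in onplane
    c=get_calibration(cam); R=np.array(c["R"]);t=np.array(c["t"])
ValueError: time passes only in moves, steps and waits
```

```bash
cat >> h.py <<'E'
S=np.array([.6307,.1336,1.324])   # stand x,y,yaw
C=np.array([.4706,-.2500,1.446])  # cradle
def wpt(q,P):
    s,co=np.sin(q[2]),np.cos(q[2]); return np.array([q[0]+co*P[0]-s*P[1],q[1]+s*P[0]+co*P[1],P[2]])
def inv(q,X):
    s,co=np.sin(q[2]),np.cos(q[2]); d=np.array(X)-[q[0],q[1],0]; return np.array([co*d[0]+s*d[1],-s*d[0]+co*d[1],d[2]])
def down(yawz,lean=0,about=None):
    """tool x down, tool z horizontal at heading yawz; lean: degrees about tool z"""
    z=np.array([np.cos(yawz),np.sin(yawz),0]); x=np.array([0,0,-1.]); R=np.stack([x,np.cross(z,x),z],1)
    return R@Ro.from_euler('z',lean,degrees=True).as_matrix()
def cur():
    s=status.state(); return s,np.array(s["tool_pos"]),Ro.from_quat(s["tcp_rot"]).as_matrix()
def delta(P,R=None):
    s,p,r=cur(); print("pos",p.round(4),"shift mm (tool now)",(r.T@(np.array(P)-p)*1e3).round(1),end=" ")
    if R is not None: print("turn",np.degrees(Ro.from_matrix(r.T@R).as_rotvec()).round(1),"shift after turn",(R.T@(np.array(P)-p)*1e3).round(1))
    else: print()
def info():
    s,p,r=cur(); print("t",s["time"],"pos",p.round(4),"x",r[:,0].round(3),"z",r[:,2].round(3),"F",np.round(s["contact_force"],1),"gap",round(s["finger_gap"],4),"j",np.round(s["joints"],2))
E
python3 - <<'E'
from h import *
info()
ys=S[2]+np.pi/2
for yz in(ys,ys-np.pi): 
    k=wpt(S,(-.118,.085,.30)); print(k); delta(k,down(yz))
E
```

```text
t 1.6 pos [0.262  0.5949 0.2264] x [ 0. -0. -1.] z [ 0.403  0.915 -0.   ] F [-0.6  0.8 -0.4] gap 0.0882 j [-1.22  0.54 -0.    1.54  0.    1.07 -0.07]
[0.51944826 0.03994078 0.3       ]
pos [0.262  0.5949 0.2264] shift mm (tool now) [ -73.6 -459.3 -404.1] turn [-99.6  -0.    0. ] shift after turn [ -73.6  475.2 -385.2]
[0.51944826 0.03994078 0.3       ]
pos [0.262  0.5949 0.2264] shift mm (tool now) [ -73.6 -459.3 -404.1] turn [80.4  0.   0. ] shift after turn [ -73.6 -475.2  385.2]
```

```bash
python3 -m inch '{"turn":[[0,0,0],[0,0,0],[0,0,0],[0,0,0],[0,0,0],[0,0,0],[0,0,0],[0,0,0],[0,0,0],[0,0,0],[0,0,0],[0,0,0]],"translation":[[-40,0,0],[-40,0,0],[-40,0,0],[0,-29,-25],[0,-29,-25],[0,-29,-25],[0,-29,-25],[0,-29,-25],[0,-29,-25],[0,-29,-25],[0,-29,-25],[0,-29,-25]],"jaw":[0,0,0,0,0,0,0,0,0,0,0,0]}' && python3 -m inch '{"turn":[[0,0,0],[0,0,0],[0,0,0],[0,0,0],[0,0,0],[0,0,0],[0,0,0]],"translation":[[0,-29,-25],[0,-29,-25],[0,-29,-25],[0,-29,-25],[0,-29,-25],[0,-29,-25],[0,-29,-25]],"jaw":[0,0,0,0,0,0,0]}' && python3 -m inch '{"turn":[[6.7,0,0],[6.7,0,0],[6.7,0,0],[6.7,0,0],[6.7,0,0],[6.7,0,0],[6.7,0,0],[6.7,0,0],[6.7,0,0],[6.7,0,0],[6.7,0,0],[6.7,0,0]],"translation":[[0,0,0],[0,0,0],[0,0,0],[0,0,0],[0,0,0],[0,0,0],[0,0,0],[0,0,0],[0,0,0],[0,0,0],[0,0,0],[0,0,0]],"jaw":[0.3,0.5,0.5,0.5,0.5,0.5,0.5,0.5,0.5,0.5,0.5,0.5]}'
python3 - <<'E'
from h import *
info(); a=save("wrist","w1"); b=save("top","t1")
for k in("lever_knob","lever_pivot","rod_tip","guard_bar"): print(k,[ (np.round(r["at"]),round(r["p"],2)) for r in pinpoint(k,"wrist")[:2]])
cv2.imwrite("pics/v3.png",cv2.resize(a,None,fx=1.25,fy=1.25)[:,:,::-1]); c=get_calibration("wrist");print(c)
delta(wpt(S,(-.118,.085,.30)),down(S[2]-np.pi/2))
E
```

```text
time: 2.6
tool_pos: [0.4106, 0.282, 0.3467]
tcp_rot: [-0.386, 0.592, 0.386, 0.592]
contact_force: [0.9, 1.1, -0.8]
finger_gap: 0.0883
time: 3.18
tool_pos: [0.5259, 0.04, 0.3468]
tcp_rot: [-0.386, 0.592, 0.386, 0.592]
contact_force: [1.1, -0.5, 0.3]
finger_gap: 0.0881
time: 4.18
tool_pos: [0.5254, 0.0419, 0.3466]
tcp_rot: [0.089, 0.701, -0.089, 0.702]
contact_force: [0.7, -0.2, -0.1]
finger_gap: 0.0438
t 4.1833 pos [0.5254 0.0419 0.3466] x [ 0.  0. -1.] z [ 0.968 -0.25   0.   ] F [ 0.7 -0.2 -0.1] gap 0.0438 j [-0.62  0.23  0.55  1.74 -0.12  1.21 -0.29]
lever_knob [(array([173., 312.]), 0.98)]
lever_pivot [(array([113., 316.]), 0.68)]
rod_tip [(array([134., 385.]), 0.74)]
guard_bar [(array([ 75., 408.]), 0.97)]
{'fx': 309.70691628693146, 'fy': 309.70691628693146, 'cx': 318.7762459437844, 'cy': 197.0730228193024, 'mount': array([[-3.91765603e-04, -2.57837861e-01,  9.66188120e-01,
        -1.57589882e-01],
       [-6.78382568e-04, -9.66187904e-01, -2.57838079e-01,
         6.50400464e-02],
       [ 9.99999693e-01, -7.56457268e-04,  2.03606477e-04,
        -4.88836908e-04],
       [ 0.00000000e+00,  0.00000000e+00,  0.00000000e+00,
         1.00000000e+00]])}
pos [0.5254 0.0419 0.3465] shift mm (tool now) [46.5 -3.3 -5.3] turn [ 0.1  0.  -0. ] shift after turn [46.5 -3.3 -5.3]
```

View pics/v3.png

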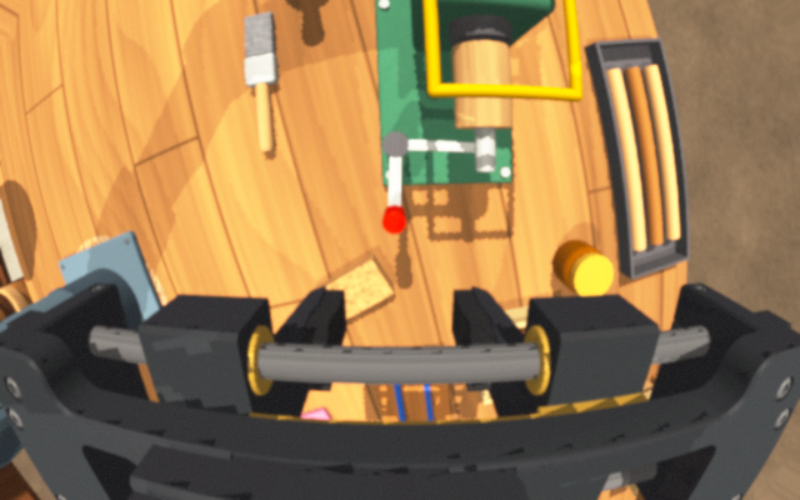

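```bash
cat >> h.py <<'E'
def wray(rc,p,r):
    c=get_calibration("wrist"); M=np.array(c["mount"]); v=np.array([rc[1]-c["cx"],rc[0]-c["cy"]])/c["fx"]; th=np.hypot(*v)
    d=np.r_[v/th*np.sin(th),np.cos(th)]; return p+r@M[:3,3], r@M[:3,:3]@d
def wplane(rc,z,p,r):
    o,d=wray(rc,p,r); return o+d*(z-o[2])/d[2]
def wproj(X,p,r):
    c=get_calibration("wrist"); M=np.array(c["mount"]); q=M[:3,:3].T@(r.T@(np.array(X)-p)-M[:3,3]); th=np.arctan2(np.hypot(q[0],q[1]),q[2]); u=q[:2]/np.hypot(*q[:2])*th*c["fx"]
    return np.array([c["cy"]+u[1],c["cx"]+u[0]])
E
python3 - <<'E'
from h import *
s,p,r=cur()
for k,rc,z in(("knobtop",(175.5,315.8),.15),("piv",(113,316),.125),("rodtip",(134,386),.14),("rodtop v3",(136,388),.15),("guard",(75,408),.225)):
    X=wplane(rc,z,p,r); print(k,X.round(4),"in stand",inv(S,X).round(4))
E
```

```text
knobtop [0.5208 0.0394 0.15  ] in stand [-0.1181  0.0835  0.15  ]
piv [0.5386 0.1098 0.125 ] in stand [-0.0456  0.0835  0.125 ]
rodtip [0.6135 0.0666 0.14  ] in stand [-0.0691  0.0003  0.14  ]
rodtop v3 [0.6133 0.0649 0.15  ] in stand [-7.09e-02  1.00e-04  1.50e-01]
guard [0.6294 0.1247 0.225 ] in stand [-0.0089 -0.0009  0.225 ]
```

```bash
python3 -m inch '{"turn":[[0,0,0],[0,0,0],[0,0,0],[0,0,0],[0,0,0],[0,0,0],[0,0,0],[0,0,0],[0,0,0],[0,0,0]],"translation":[[0,-3,-4],[30,0,0],[30,0,0],[30,0,0],[30,0,0],[30,0,0],[30,0,0],[21,0,0],[0,0,0],[0,0,0]],"jaw":[0.5,0.5,0.5,0.5,0.5,0.5,0.5,0.5,0.64,0.64]}'
python3 - <<'E'
from h import *
info(); a=save("wrist","w2"); s,p,r=cur(); print(inv(S,p).round(4))
print([(np.round(q["at"]),q["p"], inv(S,wplane(q["at"],.144,p,r)).round(4)) for q in pinpoint("lever_knob","wrist")])
E
```

```text
time: 5.32
tool_pos: [0.5202, 0.0396, 0.1452]
tcp_rot: [0.087, 0.702, -0.087, 0.701]
contact_force: [0.1, -0.4, 0.6]
finger_gap: 0.0328
t 5.3167 pos [0.5202 0.0396 0.1452] x [-0.002 -0.001 -1.   ] z [ 0.97  -0.244 -0.002] F [ 0.1 -0.4  0.6] gap 0.0328 j [-0.53  0.46  0.46  1.96 -0.29  0.78 -0.14]
[-0.1178  0.0832  0.1464]
[(array([237., 318.]), 0.62, array([-0.1183,  0.0843,  0.144 ]))]
```

Knob is centred between the fingers. Start the arc.

```bash
python3 -m inch '{"turn":[[7,0,0],[7,0,0],[7,0,0],[7,0,0],[7,0,0],[7,0,0]],"translation":[[0,0.5,-8.5],[0,0.5,-8.5],[0,0.5,-8.5],[0,0.5,-8.5],[0,0.5,-8.5],[0,0.5,-8.5]],"jaw":[0.64,0.64,0.64,0.64,0.64,0.64]}'
python3 - <<'E'
from h import *
info(); s,p,r=cur(); q=inv(S,p); print(q.round(4)); v=q-[-.047,.084,0]; print("rad",np.hypot(v[0],v[1]),"ang",np.degrees(np.arctan2(v[1],-v[0])))
E
```

```text
time: 5.92
tool_pos: [0.4814, 0.0683, 0.1475]
tcp_rot: [0.336, 0.622, -0.334, 0.624]
contact_force: [1.7, -2.5, 1.2]
finger_gap: 0.0322
t 5.9167 pos [0.4814 0.0683 0.1475] x [ 0.004  0.001 -1.   ] z [ 0.551 -0.834  0.002] F [ 1.7 -2.5  1.2] gap 0.0322 j [-0.77  0.44  0.67  2.06 -0.39  0.76 -0.84]
[-0.0998  0.1288  0.1475]
rad 0.0692239482488408 ang 40.321639190509195
```

```bash
python3 -m inch '{"turn":[[7,0,0],[7,0,0],[7,0,0],[7,0,0],[7,0,0],[7,0,0],[7,0,0],[0,0,0]],"translation":[[0,0.5,-8.5],[0,0.5,-8.5],[0,0.5,-8.5],[0,0.5,-8.5],[0,0.5,-8.5],[0,0.5,-8.5],[0,0.5,-8.5],[0,0,-2]],"jaw":[0.64,0.64,0.64,0.64,0.64,0.64,0.64,0.64]}'
cat > chk.py <<'E'
from h import *
info(); s,p,r=cur(); q=inv(S,p); print(q.round(4)); v=q-[-.047,.084,0]; print("rad",np.hypot(v[0],v[1]),"ang",np.degrees(np.arctan2(v[1],-v[0])), "F stand", inv([0,0,S[2]],s["contact_force"]).round(1))
E
python3 chk.py
```

```text
time: 6.58
tool_pos: [0.4717, 0.1277, 0.1469]
tcp_rot: [0.563, 0.428, -0.562, 0.429]
contact_force: [-2.3, -5.9, 3.6]
finger_gap: 0.0315
t 6.5833 pos [0.4717 0.1277 0.1469] x [ 0.002 -0.    -1.   ] z [-0.264 -0.964 -0.   ] F [-2.3 -5.9  3.6] gap 0.0315 j [-1.04  0.52  0.89  2.06 -0.56  0.81 -1.66]
[-0.0446  0.1527  0.1469]
rad 0.06878999955747347 ang 91.99368222327769 F stand [-6.3  0.8  3.6]
```

```bash
python3 -m inch '{"turn":[[0,0,0],[0,0,0],[0,0,0]],"translation":[[0,0,-2],[0,0,-1],[0,0,0]],"jaw":[0.64,0.64,0.64]}'; python3 chk.py
```

```text
time: 6.83
tool_pos: [0.4716, 0.1278, 0.1468]
tcp_rot: [-0.561, -0.43, 0.562, -0.431]
contact_force: [-2.7, -8.8, 6.2]
finger_gap: 0.0319
t 6.8333 pos [0.4716 0.1278 0.1468] x [ 0.    -0.002 -1.   ] z [-0.26  -0.966  0.002] F [-2.7 -8.8  6.2] gap 0.0319 j [-1.04  0.52  0.89  2.06 -0.56  0.81 -1.65]
[-0.0445  0.1528  0.1468]
rad 0.06888599296453124 ang 92.11919967269006 F stand [-9.2  0.5  6.2]
```

```bash
python3 -m inch '{"turn":[[0,0,0],[0,0,0],[0,0,0],[0,0,0],[0,0,0],[0,0,0],[0,0,0],[0,0,0]],"translation":[[0,0,3],[0,0,3],[0,0,0],[-10,0,0],[-35,0,0],[-40,0,0],[-40,0,0],[-40,0,0]],"jaw":[0.55,0.5,0.5,0.5,0.5,0,0,0]}'
cat > w.py <<'E'
import sys
from h import *
s,p,r=cur(); info(); a=save("wrist",sys.argv[1]); print(inv(S,p).round(4))
for k,z in(("lever_knob",.144),("lever_pivot",.119),("rod_tip",.14),("guard_bar",.225),("sleeve_center",.137)):
    print(k,[(np.round(q["at"]),round(q["p"],2), inv(S,wplane(q["at"],z,p,r)).round(4)) for q in pinpoint(k,"wrist")[:2]])
E
python3 w.py w3
python3 - <<'E'
from h import *
g=np.array([-.026,0,.139]); ax=np.array([np.sin(np.radians(40)),0,-np.cos(np.radians(40))])
R=down(S[2]-np.pi/2,40)
for back in(.10,.0):
    P=wpt(S,g+ax*(.005-back)); print(P.round(3)); delta(P,R)
delta(wpt(S,g+ax*(.005-.1)),down(S[2]-np.pi/2))
E
```

```text
time: 7.5
tool_pos: [0.4699, 0.1242, 0.3128]
tcp_rot: [-0.562, -0.43, 0.562, -0.43]
contact_force: [-0.4, 1.6, 0.4]
finger_gap: 0.0617
t 7.5 pos [0.4699 0.1242 0.3128] x [-0. -0. -1.] z [-0.262 -0.965  0.   ] F [-0.4  1.6  0.4] gap 0.0617 j [-1.28  0.27  1.13  1.9  -0.27  1.14 -1.89]
[-0.0484  0.1536  0.3128]
lever_knob [(array([176., 318.]), 0.59, array([-0.0488,  0.1519,  0.144 ]))]
lever_pivot []
rod_tip [(array([ 36., 336.]), 0.82, array([-0.0706,  0.0009,  0.14  ]))]
guard_bar [(array([ 14., 265.]), 0.89, array([-0.0089,  0.0011,  0.225 ])), (array([222., 265.]), 0.36, array([-0.0031,  0.1748,  0.225 ]))]
sleeve_center []
[0.609 0.049 0.212]
pos [0.4694 0.1249 0.3099] shift mm (tool now) [ 97.9 155.1  36.5] turn [-86.9  31.6  31.2] shift after turn [ 50.  -93.1 154.3]
[0.625 0.112 0.135]
pos [0.4694 0.1249 0.3099] shift mm (tool now) [174.5 154.1 -27.8] turn [-86.9  31.6  31.2] shift after turn [150.  -93.1 154.3]
pos [0.4694 0.1249 0.3099] shift mm (tool now) [ 97.9 155.1  36.5] turn [-91.   -0.    0.1] shift after turn [ 98.1 -39.2 154.3]
```

```bash
python3 -m inch '{"turn":[[-7,0,0],[-7,0,0],[-7,0,0],[-7,0,0],[-7,0,0],[-7,0,0],[-7,0,0],[-7,0,0],[-7,0,0],[-7,0,0],[-7,0,0],[-7,0,0]],"translation":[[0,0,0],[0,0,0],[0,0,0],[0,0,0],[0,0,0],[0,0,0],[0,0,0],[0,0,0],[0,0,0],[0,0,0],[0,0,0],[0,0,0]],"jaw":[0,0,0,0,0,0,0,0,0,0,0,0]}' >/dev/null && python3 -m inch '{"turn":[[-7,0,0],[0,0,0],[0,0,6.7],[0,0,6.7],[0,0,6.7],[0,0,6.7],[0,0,6.6],[0,0,6.6],[0,0,0],[0,0,0]],"translation":[[0,-30,20],[0,-30,20],[0,0,20],[0,0,20],[0,0,20],[0,0,20],[0,0,20],[0,0,14],[0,0,0],[0,0,0]],"jaw":[0,0,0,0,0,0,0,0,0,0]}'
python3 w.py w4
python3 - <<'E'
from h import *
g=np.array([-.026,0,.139]); ax=np.array([np.sin(np.radians(40)),0,-np.cos(np.radians(40))])
R=down(S[2]-np.pi/2,40)
for back in(.10,.0): delta(wpt(S,g+ax*(.005-back)),R)
a=cv2.imread("pics/w4.png"); cv2.imwrite("pics/v4.png",cv2.resize(a,None,fx=1.25,fy=1.25))
E
```

```text
time: 9.63
tool_pos: [0.5987, 0.0262, 0.3075]
tcp_rot: [0.326, 0.63, 0.152, 0.689]
contact_force: [-0.0, 0.4, -0.2]
finger_gap: 0.0875
t 9.6333 pos [0.5987 0.0262 0.3075] x [ 0.161  0.62  -0.768] z [ 0.966 -0.257 -0.005] F [-0.   0.4 -0.2] gap 0.0875 j [-0.24  0.47  0.66  1.77 -1.02  1.32  0.57]
[-0.112   0.0048  0.3075]
lever_knob [(array([228., 192.]), 0.95, array([-0.0505,  0.1548,  0.144 ]))]
lever_pivot [(array([239., 257.]), 0.78, array([-0.0545,  0.0792,  0.119 ])), (array([158., 325.]), 0.25, array([ 0.0577, -0.0045,  0.119 ]))]
rod_tip [(array([248., 328.]), 0.97, array([-0.0728, -0.0044,  0.14  ]))]
guard_bar [(array([154., 322.]), 0.97, array([-0.0053,  0.0012,  0.225 ]))]
sleeve_center [(array([183., 324.]), 0.56, array([ 0.0099, -0.0021,  0.137 ]))]
pos [0.5994 0.031  0.3111] shift mm (tool now) [ 89.  -48.4   5.1] turn [-0.2  0.2 -0. ] shift after turn [ 89.  -48.4   5.3]
pos [0.5994 0.031  0.3111] shift mm (tool now) [189.  -48.4   4.8] turn [-0.2  0.2 -0. ] shift after turn [189.  -48.4   5.3]
```

View pics/v4.png

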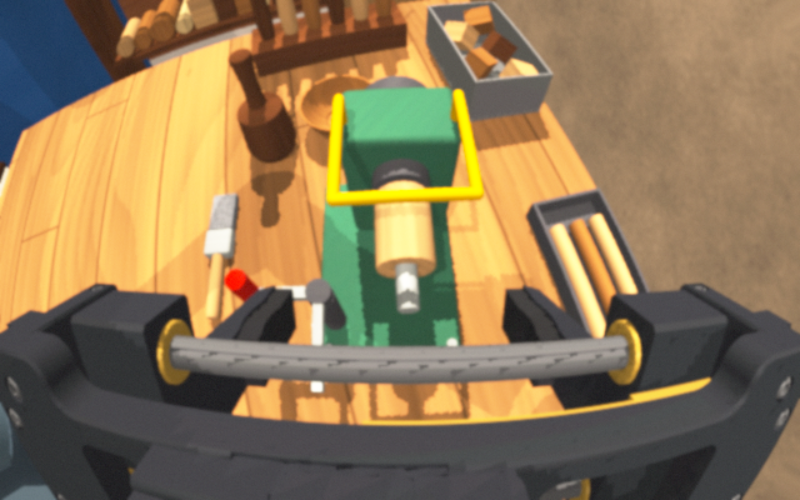

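```bash
python3 w.py w5
python3 - <<'E'
from h import *
g=np.array([-.022,0,.139]); ax=np.array([np.sin(np.radians(40)),0,-np.cos(np.radians(40))])
R=down(S[2]-np.pi/2,40)
for back in(.10,.0): delta(wpt(S,g+ax*(.005-back)),R)
# sleeve open end bottom-edge guess pixels
s,p,r=cur()
for e in (0,.004,.008):
  print(e,[wproj(wpt(S,(-.04+e,y,z)),p,r).round(1) for y,z in((0,.165),(0,.109),(.028,.137),(-.028,.137))], wproj(wpt(S,(-.075,0,.14)),p,r).round(1))
a=cv2.imread("pics/w5.png")[150:290,250:400]; cv2.imwrite("pics/v5.png",cv2.resize(a,None,fx=5,fy=4,interpolation=cv2.INTER_CUBIC))
E
```

```text
t 9.9333 pos [0.5994 0.031  0.3111] x [ 0.161  0.623 -0.766] z [ 0.968 -0.249  0.001] F [ 0.1 -0.  -0.1] gap 0.0886 j [-0.25  0.46  0.66  1.77 -1.02  1.32  0.57]
[-0.1072  0.0053  0.3111]
lever_knob []
lever_pivot [(array([241., 256.]), 0.64, array([-0.0518,  0.0812,  0.119 ])), (array([164., 328.]), 0.17, array([ 0.0549, -0.0079,  0.119 ]))]
rod_tip [(array([255., 324.]), 0.63, array([-0.074, -0.   ,  0.14 ]))]
guard_bar [(array([164., 326.]), 0.86, array([-0.0082, -0.0019,  0.225 ]))]
sleeve_center [(array([191., 323.]), 0.62, array([ 0.0063, -0.0006,  0.137 ]))]
pos [0.5996 0.0293 0.3106] shift mm (tool now) [ 92.3 -43.8   4.5] turn [-0.3  0.3  0. ] shift after turn [ 92.3 -43.9   4.7]
pos [0.5996 0.0293 0.3106] shift mm (tool now) [192.3 -43.8   4. ] turn [-0.3  0.3  0. ] shift after turn [192.3 -43.9   4.7]
0 [array([216.8, 322.9]), array([233.3, 322.3]), array([225.8, 298.3]), array([225.4, 346.8])] [254.4 323. ]
0.004 [array([213.4, 322.8]), array([230.3, 322.3]), array([222.6, 298.4]), array([222.2, 346.6])] [254.4 323. ]
0.008 [array([209.9, 322.8]), array([227.2, 322.2]), array([219.4, 298.4]), array([219. , 346.5])] [254.4 323. ]
```

View pics/v5.png

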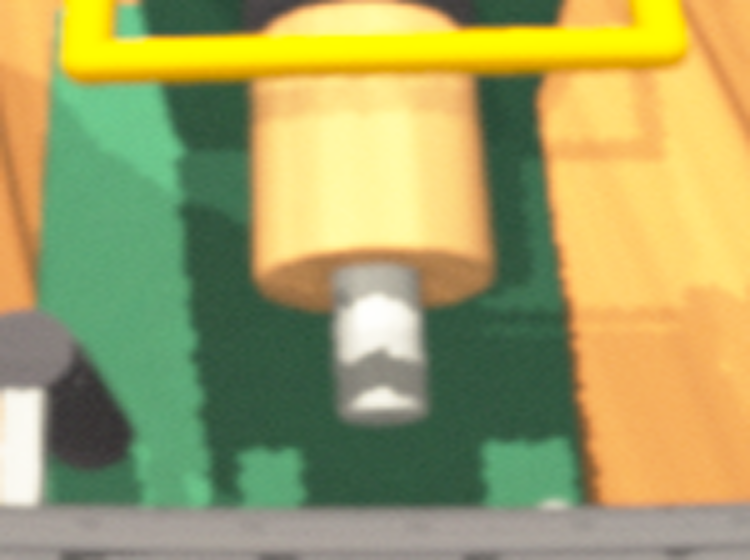

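```bash
python3 -m inch '{"turn":[[-0.3,0.3,0],[0,0,0],[0,0,0],[0,0,0],[0,0,0],[0,0,0],[0,0,0],[0,0,0],[0,0,0]],"translation":[[0,-22,3],[0,-22,3.5],[25,0,0],[25,0,0],[25,0,0],[25,0,0],[20,0,0],[0,0,0],[0,0,0]],"jaw":[0,0,0,0,0,0,0,0,0]}'; python3 w.py w6;  python3 - <<'E'
from h import *
g=np.array([-.022,-.002,.139]); ax=np.array([np.sin(np.radians(40)),0,-np.cos(np.radians(40))])
R=down(S[2]-np.pi/2,40)
delta(wpt(S,g+ax*.005),R)
E
```

```text
time: 10.98
tool_pos: [0.6159, 0.0698, 0.1899]
tcp_rot: [0.322, 0.63, 0.158, 0.689]
contact_force: [0.1, -1.2, -0.1]
finger_gap: 0.0877
t 10.9833 pos [0.6159 0.0698 0.1899] x [ 0.155  0.623 -0.766] z [ 0.97  -0.244 -0.002] F [ 0.1 -1.2 -0.1] gap 0.0877 j [-0.24  0.64  0.57  1.84 -1.18  1.17  0.73]
[-0.0655 -0.0012  0.1899]
lever_knob [(array([232., 132.]), 0.92, array([-0.0505,  0.1503,  0.144 ]))]
lever_pivot [(array([243., 214.]), 0.94, array([-0.0497,  0.0842,  0.119 ]))]
rod_tip [(array([267., 320.]), 0.63, array([-0.0721, -0.0016,  0.14  ]))]
guard_bar [(array([113., 317.]), 0.82, array([-8.00e-03,  1.00e-04,  2.25e-01]))]
sleeve_center [(array([172., 321.]), 0.74, array([ 0.0053, -0.0024,  0.137 ]))]
pos [0.6169 0.0683 0.1912] shift mm (tool now) [73.7  0.7 -0.7] turn [-0.1  0.1  0. ] shift after turn [73.7  0.7 -0.5]
```

```bash
python3 -m inch '{"turn":[[0,0,0],[0,0,0],[0,0,0],[0,0,0],[0,0,0],[0,0,0],[0,0,0]],"translation":[[18,0,0],[18,0,0],[18,0,0],[19,0,0],[0,0,0],[0,0,0],[0,0,0]],"jaw":[0,0,0,0,0,0,0]}' 20; python3 w.py w7
```

```text
time: 11.87
tool_pos: [0.6281, 0.1142, 0.1346]
tcp_rot: [0.322, 0.629, 0.158, 0.689]
contact_force: [0.5, -0.6, 0.2]
finger_gap: 0.0879
t 11.8667 pos [0.6281 0.1142 0.1346] x [ 0.158  0.623 -0.766] z [ 0.969 -0.246 -0.   ] F [ 0.5 -0.6  0.2] gap 0.0879 j [-0.24  0.71  0.46  1.85 -1.27  1.06  0.77]
[-0.0194 -0.0022  0.1346]
lever_knob []
lever_pivot []
rod_tip [(array([333., 320.]), 0.84, array([-0.0717, -0.0025,  0.14  ]))]
guard_bar [(array([109., 315.]), 0.77, array([-0.0078, -0.0006,  0.225 ]))]
sleeve_center [(array([193., 318.]), 0.92, array([ 0.0061, -0.0015,  0.137 ]))]
```

```bash
python3 -m inch '{"turn":[[0,0,0],[0,0,0],[0,0,0],[0,0,0],[0,0,0],[0,0,0],[0,0,0],[0,0,0]],"translation":[[0,0,0],[0,0,0],[0,0,0],[0,0,0],[0,0,0],[0,0,0],[0,0,0],[0,0,0]],"jaw":[0.2,0.3,0.35,0.5,0.6,0.7,0.7,0.7]}' 25; python3 w.py w8
```

```text
time: 12.83
tool_pos: [0.6277, 0.1149, 0.1341]
tcp_rot: [0.322, 0.63, 0.158, 0.689]
contact_force: [0.2, 0.4, -1.2]
finger_gap: 0.0511
t 12.8333 pos [0.6277 0.1149 0.1341] x [ 0.157  0.623 -0.766] z [ 0.969 -0.245 -0.001] F [ 0.2  0.4 -1.2] gap 0.0511 j [-0.24  0.71  0.46  1.85 -1.27  1.06  0.77]
[-0.0188 -0.0017  0.1341]
lever_knob []
lever_pivot []
rod_tip [(array([337., 320.]), 0.75, array([-0.0733, -0.0019,  0.14  ]))]
guard_bar [(array([112., 315.]), 0.98, array([-8.70e-03, -2.00e-04,  2.25e-01]))]
sleeve_center [(array([190., 319.]), 0.65, array([ 0.0081, -0.0015,  0.137 ]))]
```

```bash
python3 -m inch '{"turn":[[0,0,0],[0,0,0],[0,0,0]],"translation":[[0,0,0],[0,0,0],[0,0,0]],"jaw":[0.7,0.7,0.7]}' 25
python3 - <<'E'
from h import *
info(); a=save("wrist","w9"); cv2.imwrite("pics/v6.png",cv2.resize(a[130:400,120:520],None,fx=2,fy=2,interpolation=cv2.INTER_CUBIC)[:,:,::-1])
E
```

```text
time: 13.38
tool_pos: [0.6278, 0.1149, 0.1343]
tcp_rot: [0.322, 0.63, 0.158, 0.689]
contact_force: [-0.6, -0.1, -0.5]
finger_gap: 0.0511
t 13.3833 pos [0.6278 0.1149 0.1343] x [ 0.157  0.623 -0.766] z [ 0.969 -0.245 -0.001] F [-0.6 -0.1 -0.5] gap 0.0511 j [-0.24  0.71  0.46  1.85 -1.27  1.06  0.77]
```

View pics/v6.png

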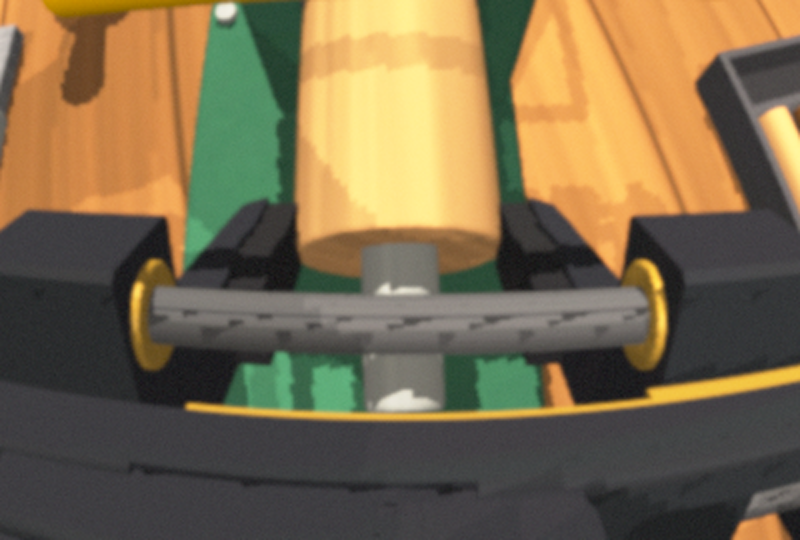

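```bash
python3 -m inch '{"turn":[[0,0,0],[0,0,0],[0,0,0],[0,0,0],[0,0,0]],"translation":[[-1.1,1],[-1.1,1],[-5.1,-6.1],[-6.4,-7.7],[-6.4,-7.7]],"jaw":[0.7,0.7,0.7,0.7,0.7]}' 2>&1 | head -3; python3 -m inch '{"turn":[[0,0,0],[0,0,0],[0,0,0],[0,0,0],[0,0,0]],"translation":[[-1.1,1,0],[-1.1,1,0],[-5.1,-6.1,0],[-6.4,-7.7,0],[-6.4,-7.7,0]],"jaw":[0.7,0.7,0.7,0.7,0.7]}' 30; python3 chk.py
```

```text
validation failed for argument at $.tr...
time: 13.85
tool_pos: [0.6207, 0.0866, 0.1371]
tcp_rot: [0.322, 0.63, 0.158, 0.689]
contact_force: [0.6, -1.0, -1.7]
finger_gap: 0.0507
t 13.85 pos [0.6207 0.0866 0.1371] x [ 0.157  0.623 -0.766] z [ 0.969 -0.245 -0.   ] F [ 0.6 -1.  -1.7] gap 0.0507 j [-0.21  0.7   0.48  1.85 -1.24  1.09  0.8 ]
[-0.048  -0.0018  0.1371]
rad 0.08576826843534141 ang -89.33940475525876 F stand [-0.9 -0.8 -1.7]
```

```bash
python3 -m inch '{"turn":[[0,0,0],[0,0,0],[0,0,0],[0,0,0],[0,0,0],[0,0,0],[0,0,0],[0,0,0],[0,0,0],[0,0,0],[0,0,0],[0,0,0]],"translation":[[-6.4,-7.7,0],[-6.4,-7.7,0],[-6.4,-7.7,0],[-6.4,-7.7,0],[-6.4,-7.7,0],[-6.4,-7.7,0],[-6.4,-7.7,0],[-6.4,-7.7,0],[-6.4,-7.7,0],[-6.4,-7.7,0],[-6.4,-7.7,0],[-6.4,-7.7,0]],"jaw":[0.7,0.7,0.7,0.7,0.7,0.7,0.7,0.7,0.7,0.7,0.7,0.7]}'; python3 w.py w10
```

```text
time: 14.85
tool_pos: [0.5909, -0.0295, 0.1364]
tcp_rot: [0.322, 0.63, 0.158, 0.689]
contact_force: [0.6, -0.2, -0.8]
finger_gap: 0.0508
t 14.85 pos [ 0.5909 -0.0295  0.1364] x [ 0.157  0.623 -0.766] z [ 0.97  -0.245 -0.001] F [ 0.6 -0.2 -0.8] gap 0.0508 j [-0.03  0.73  0.53  1.83 -1.16  1.21  0.92]
[-0.1679 -0.0013  0.1364]
lever_knob [(array([ 92., 133.]), 0.62, array([-0.0519,  0.1511,  0.144 ]))]
lever_pivot [(array([102., 220.]), 0.76, array([-0.0498,  0.0798,  0.119 ]))]
rod_tip [(array([101., 320.]), 0.7, array([-0.0724, -0.0022,  0.14  ]))]
guard_bar []
sleeve_center [(array([193., 320.]), 0.85, array([-0.1413, -0.0017,  0.137 ]))]
```

Run:
```python
from h import *
u=np.array([np.cos(C[2]),np.sin(C[2]),0])
P=np.r_[C[:2],.17]-.0265*u; print(P)
s,p,r=cur(); p2=p+[0,0,.05]; print("up",(r.T@[0,0,50]).round(1))
delta(P,down(C[2]-np.pi/2,40))
print((r.T@(P-p2)*1e3).round(1))
```

```text
[ 0.46730147 -0.27629391  0.17      ]
up [-38.3  32.2  -0. ]
pos [ 0.5916 -0.0277  0.1366] shift mm (tool now) [-200.1 -186.3  -59.8] turn [-5.4  4.5 -0. ] shift after turn [-194.  -179.3  -92.4]
[-161.8 -218.5  -59.8]
```

```bash
python3 -m inch '{"turn":[[0,0,0],[0,0,0],[0,0,0],[0,0,0],[0,0,0],[0,0,0],[0,0,0],[0,0,0],[0,0,0],[0,0,0],[0,0,0],[0,0,0]],"translation":[[-9.6,8,0],[-14.4,12,0],[-14.4,12,0],[-9,-12,-3.3],[-18,-24.3,-6.6],[-18,-24.3,-6.6],[-18,-24.3,-6.6],[-18,-24.3,-6.6],[-18,-24.3,-6.6],[-18,-24.3,-6.6],[-18,-24.3,-6.6],[-18,-24.3,-6.6]],"jaw":[0.7,0.7,0.7,0.7,0.7,0.7,0.7,0.7,0.7,0.7,0.7,0.7]}' && python3 -m inch '{"turn":[[-1.8,1.5,0],[-1.8,1.5,0],[-1.8,1.5,0],[0,0,0],[0,0,0]],"translation":[[-9,-12,-3.3],[0,0,0],[0,0,0],[0,0,0],[0,0,0]],"jaw":[0.7,0.7,0.7,0.7,0.7]}'
cat > cr.py <<'E'
import sys
from h import *
s,p,r=cur(); info(); a=save("wrist",sys.argv[1]); print("TCP in cradle",inv(C,p).round(4))
for k,z in(("cradle",0),("sleeve_center",p[2]+.0027)):
    print(k,[(np.round(q["at"]),round(q["p"],2), inv(C,wplane(q["at"],z,p,r)).round(4)) for q in pinpoint(k,"wrist")[:2]])
h=cv2.cvtColor(a,cv2.COLOR_RGB2HSV); m=((h[...,0]>105)&(h[...,0]<128)&(h[...,1]>150)).astype(np.uint8)
n,l,st,ce=cv2.connectedComponentsWithStats(m)
for j in range(1,n):
    if st[j][4]>60:
        ys,xs=np.nonzero(l==j); X=np.array([inv(C,wplane((y,x),.029,p,r))[:2] for y,x in list(zip(ys,xs))[::max(1,len(ys)//150)]])
        u=np.linalg.svd(X-X.mean(0))[2][0]; print("rail",st[j],"in cradle",X.mean(0).round(4),"x",X[:,0].min().round(4),X[:,0].max().round(4),"yaw err",np.degrees(np.arctan(u[1]/u[0])).round(2))
cv2.imwrite("pics/"+sys.argv[1]+"v.png",cv2.resize(a,None,fx=1.25,fy=1.25)[:,:,::-1])
E
timeout 100 python3 cr.py w11
```

```text
time: 16.15
tool_pos: [0.4729, -0.2651, 0.1711]
tcp_rot: [0.322, 0.63, 0.158, 0.689]
contact_force: [0.4, -0.2, -1.1]
finger_gap: 0.0512
time: 16.57
tool_pos: [0.4683, -0.2758, 0.1703]
tcp_rot: [0.282, 0.648, 0.201, 0.678]
contact_force: [-0.1, 0.8, -1.4]
finger_gap: 0.0506
t 16.5667 pos [ 0.4683 -0.2758  0.1703] x [ 0.079  0.639 -0.765] z [ 0.992 -0.122  0.   ] F [-0.1  0.8 -1.4] gap 0.0506 j [ 0.36  0.81  0.63  1.62 -0.88  1.55  1.2 ]
TCP in cradle [-0.0259 -0.0009  0.1703]
cradle [(array([194., 315.]), 0.7, array([0.0825, 0.0038, 0.    ])), (array([263., 320.]), 0.66, array([-0.0021, -0.0018,  0.    ]))]
sleeve_center [(array([193., 317.]), 0.75, array([-0.0003,  0.0006,  0.173 ]))]
rail [ 34   0  40  29 568] in cradle [0.7826 0.9243] x 0.6088 1.0223 yaw err 51.52
rail [339 307   7  17 117] in cradle [-0.0608 -0.0229] x -0.0687 -0.0528 yaw err -1.81
rail [294 308   7  15  93] in cradle [-0.0613  0.0202] x -0.0678 -0.0539 yaw err -0.25
```

View pics/w11v.png

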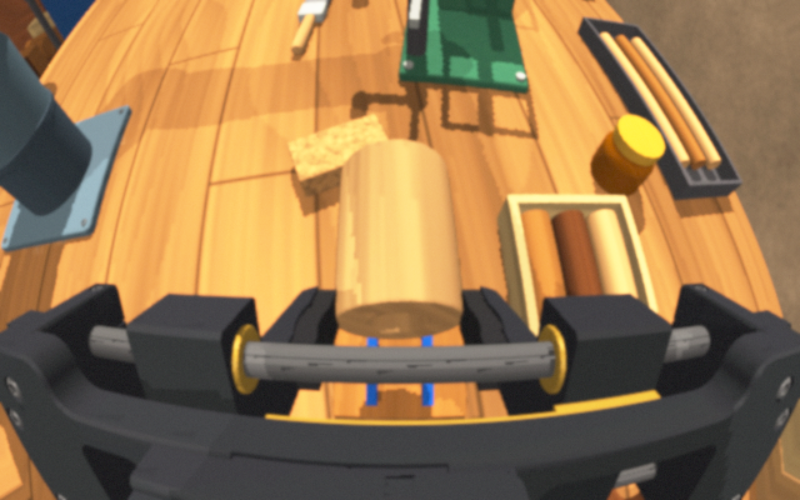

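```bash
python3 -m inch '{"turn":[[0,0,0],[0,0,0],[0,0,0],[0,0,0],[0,0,0],[0,0,0],[0,0,0],[0,0,0],[0,0,0],[0,0,0],[0,0,0],[0,0,0]],"translation":[[-2.2,-2.7,0.7],[9.2,-7.7,0],[11.5,-9.6,0],[11.5,-9.6,0],[11.5,-9.6,0],[11.5,-9.6,0],[11.5,-9.6,0],[7.7,-6.4,0],[3.8,-3.2,0],[1.5,-1.3,0],[0,0,0],[0,0,0]],"jaw":[0.7,0.7,0.7,0.7,0.7,0.7,0.7,0.7,0.7,0.7,0.7,0.7]}'; timeout 100 python3 cr.py w12
python3 - <<'E'
from h import *
a=save("scene","s2"); p=proj("scene",np.r_[C[:2],.05]).astype(int); print(p)
cv2.imwrite("pics/s2v.png",cv2.resize(a[p[0]-70:p[0]+60,p[1]-80:p[1]+100],None,fx=4,fy=4,interpolation=cv2.INTER_CUBIC)[:,:,::-1])
E
```

```text
time: 17.72
tool_pos: [0.4679, -0.281, 0.0669]
tcp_rot: [0.283, 0.648, 0.2, 0.679]
contact_force: [0.7, -0.5, -1.0]
finger_gap: 0.0511
t 17.7167 pos [ 0.4679 -0.281   0.0669] x [ 0.081  0.637 -0.766] z [ 0.992 -0.125  0.001] F [ 0.7 -0.5 -1. ] gap 0.0511 j [ 0.4   0.96  0.58  1.63 -0.95  1.44  1.3 ]
TCP in cradle [-0.0311 -0.0011  0.0669]
cradle [(array([195., 319.]), 0.67, array([ 0.0265, -0.0013,  0.    ]))]
sleeve_center [(array([195., 319.]), 0.7, array([-0.0071, -0.0006,  0.0696]))]
rail [346 267  12   9  88] in cradle [-0.0433 -0.0225] x -0.0457 -0.0403 yaw err -78.75
rail [282 269  11   7  66] in cradle [-0.0439  0.0205] x -0.0457 -0.0416 yaw err 79.78
[244 275]
```

View pics/s2v.png

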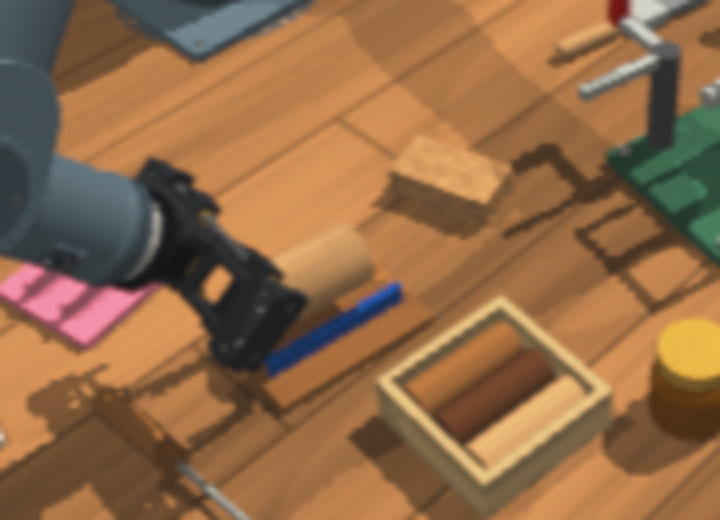

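```bash
python3 -m inch '{"turn":[[0,0,0],[0,0,0],[0,0,0],[0,0,0],[0,0,0],[0,0,0],[0,0,0]],"translation":[[2.3,-1.9,0],[2.3,-1.9,0],[2.3,-1.9,0],[2.3,-1.9,0],[2.3,-1.9,0],[1.1,-1,0],[0,0,0]],"jaw":[0.7,0.7,0.7,0.7,0.7,0.7,0.7]}'; python3 -m inch '{"turn":[[0,0,0],[0,0,0],[0,0,0]],"translation":[[0.8,-0.6,0],[0,0,0],[0,0,0]],"jaw":[0.7,0.7,0.7]}'
```

```text
time: 18.5
tool_pos: [0.4676, -0.2804, 0.0496]
tcp_rot: [0.283, 0.648, 0.2, 0.678]
contact_force: [0.3, -1.4, 0.1]
finger_gap: 0.051
time: 18.75
tool_pos: [0.4677, -0.2805, 0.0491]
tcp_rot: [0.283, 0.648, 0.2, 0.678]
contact_force: [0.9, -0.3, -1.2]
finger_gap: 0.0512
```

```bash
for i in 1 2 ; do python3 -m inch '{"turn":[[0,0,0],[0,0,0],[0,0,0]],"translation":[[0.8,-0.6,0],[0,0,0],[0,0,0]],"jaw":[0.7,0.7,0.7]}' | egrep 'pos|force'; done
```

```text
tool_pos: [0.4678, -0.2805, 0.0481]
contact_force: [0.8, -0.5, 0.3]
tool_pos: [0.468, -0.2806, 0.0474]
contact_force: [0.8, -0.9, 2.6]
```

```bash
python3 -m inch '{"turn":[[0,0,0],[0,0,0],[0,0,0],[0,0,0],[0,0,0],[0,0,0],[0,0,0],[0,0,0]],"translation":[[0,0,0],[0,0,0],[0,0,0],[0,0,0],[0,0,0],[0,0,0],[0,0,0],[0,0,0]],"jaw":[0.4,0.35,0.3,0.25,0.1,0,0,0]}' && python3 -m inch '{"turn":[[0,0,0],[0,0,0],[0,0,0],[0,0,0],[0,0,0],[0,0,0],[0,0,0],[0,0,0],[0,0,0]],"translation":[[-10,0,0],[-20,0,0],[-20,0,0],[-20,0,0],[-20,0,0],[-20,15,0],[-20,15,0],[0,0,0],[0,0,0]],"jaw":[0,0,0,0,0,0,0,0,0]}'; timeout 100 python3 cr.py w13
python3 - <<'E'
from h import *
a=save("scene","s3"); b=save("top","t3")
for c in("scene","top"):
    for k,z in(("sleeve_center",.051),("cradle",0),("lever_knob",.144)): print(c,k,[(round(q["p"],2),inv(S if "lever" in k else C,onplane(c,q["at"],z)).round(4)) for q in pinpoint(k,c)[:3]])
p=proj("scene",np.r_[C[:2],.05]).astype(int); q=proj("top",np.r_[C[:2],.05]).astype(int)
f=lambda a,p:cv2.resize(a[p[0]-45:p[0]+45,p[1]-65:p[1]+65],None,fx=5,fy=3.3*5/5,interpolation=cv2.INTER_CUBIC)
cv2.imwrite("pics/s3v.png",np.vstack([cv2.resize(x[y[0]-30:y[0]+30,y[1]-60:y[1]+60],None,fx=5,fy=5,interpolation=cv2.INTER_CUBIC) for x,y in((a,p),(b,q))])[:,:,::-1])
E
```

```text
time: 19.92
tool_pos: [0.4676, -0.2804, 0.047]
tcp_rot: [0.283, 0.648, 0.2, 0.678]
contact_force: [0.2, 0.1, -0.4]
finger_gap: 0.0876
time: 20.67
tool_pos: [0.4603, -0.3418, 0.1675]
tcp_rot: [0.282, 0.648, 0.199, 0.679]
contact_force: [0.4, 0.7, 0.2]
finger_gap: 0.0879
t 20.6667 pos [ 0.4603 -0.3418  0.1675] x [ 0.082  0.636 -0.768] z [ 0.992 -0.125  0.002] F [0.4 0.7 0.2] gap 0.0879 j [ 0.46  0.88  0.64  1.49 -0.86  1.62  1.22]
TCP in cradle [-0.0924 -0.0012  0.1675]
cradle []
sleeve_center [(array([187., 322.]), 0.64, array([-0.0628, -0.0024,  0.1702]))]
rail [ 44   0  29  21 304] in cradle [0.6997 0.875 ] x 0.5811 0.8488 yaw err 50.37
rail [294 231   7  29 173] in cradle [-0.0579  0.0205] x -0.072 -0.0424 yaw err 0.45
rail [337 230   7  30 172] in cradle [-0.0574 -0.0224] x -0.072 -0.0413 yaw err -0.05
scene sleeve_center [(0.89, array([-0.0069,  0.0046,  0.051 ]))]
scene cradle [(0.94, array([-0.1181,  0.1767,  0.    ])), (0.77, array([ 0.0005, -0.0149,  0.    ])), (0.74, array([-0.335 ,  0.1217,  0.    ]))]
scene lever_knob [(0.53, array([-0.0521,  0.1533,  0.144 ]))]
top sleeve_center [(0.37, array([ 0.0018, -0.0002,  0.051 ]))]
top cradle [(0.92, array([-0.3373,  0.122 ,  0.    ])), (0.8, array([-0.1052,  0.1747,  0.    ])), (0.64, array([0.0012, 0.0081, 0.    ]))]
top lever_knob [(0.82, array([-0.0476,  0.1533,  0.144 ]))]
```

View pics/w13v.png

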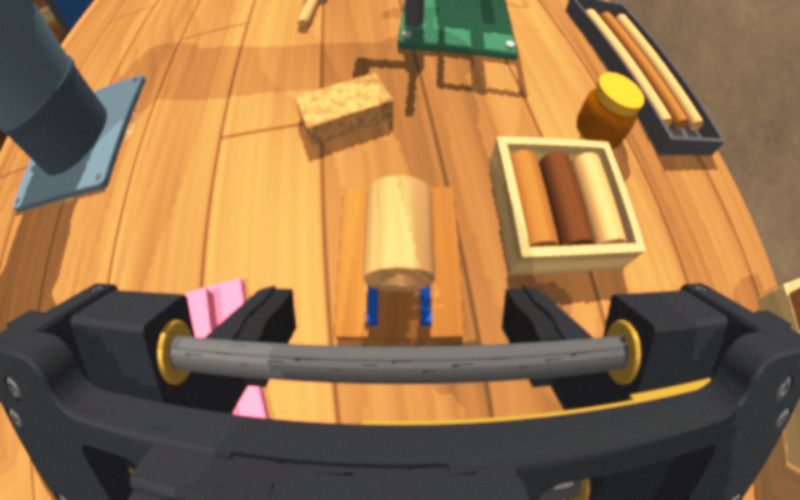

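View pics/s3v.png

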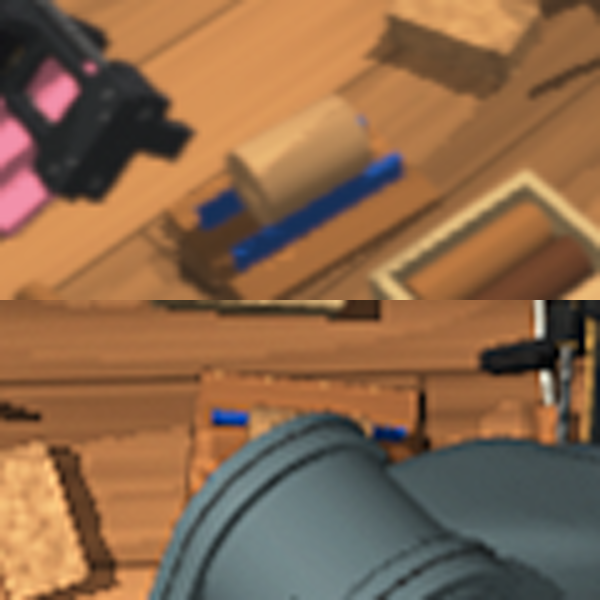

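Run:
```python
from h import *
s,p,r=cur(); print(inv(C,wplane((187,322),.051,p,r)).round(4)); info(); print(env.sign_off())
```

```text
[-0.0021 -0.0036  0.051 ]
t 21.2167 pos [ 0.46   -0.3404  0.1657] x [ 0.08   0.638 -0.766] z [ 0.992 -0.125 -0.001] F [-0.5  0.9 -0.5] gap 0.0881 j [ 0.46  0.88  0.64  1.49 -0.86  1.62  1.22]
the job is handed in; nothing more can be done
None
```

The job is done and handed in at about 21 s; the hand-in gives no verdict.

- **Lever:** I caged the red knob between the fingers and turned it until it stopped moving. The force rose to about 9 N with no further travel, at roughly 90°. Later pictures show the lever open.
- **Sleeve:** I gripped it near its open end with a 40° lean and slid it off the rod, measuring its centre at x ≈ -141 mm. I lowered it onto the blue rails until I felt contact at about 3 N, then opened the fingers and backed away.

**Last checks:**
- The wrist camera puts the sleeve within about 5 mm of the cradle's middle, both lengthwise and crosswise. It looks parallel to the rails and lies upon both.
- The arm stands clear of everything, with about 0 N at the wrist.
- In the views I took, the other things looked undisturbed; I did not measure them.

**Disagreements:**
- The scene and top cameras differed by about 9 mm lengthwise (-7 against +2 mm). Crosswise, the scene camera read +5 mm where the wrist camera read -4 mm. All of these are inside the limits.
- While holding the sleeve, the fingers read an opening of 51 mm instead of the expected 56 mm. I did not find out why, but the grip was steady throughout.

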